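# Fit the keyed lap spindle into the drive pulley and hold it down

### The job

Take the steel spindle with the brass key out of the wooden rack and put it into the stepped belt pulley of the lapping machine's drive: turn it so that its key faces the keyway, let the key slip in, and push the spindle fully home against the spring under it, until its collar sits on the pulley's hub. It springs up again if let go, so finish with the spindle still in the gripper and held down fully home, ready for me to tighten the grub screw. Leave the two other arbors, the loupe, the dial gauge and the green screwdriver where they are.

Things in the scene. Friction and masses are not known exactly. Their poses are not given: they have to be found in the camera images.
- keyed_spindle: the spindle to fit, 108 mm long, 0.1 to 0.21 kg, loose, upright in any of the rack's three holes. Origin: centre of its lower (nose) end; z up along it; x points to the side where its brass key sticks out. From the nose up: bullet nose widening from 10 to 16 mm diameter over 6 mm, then plain shaft 16 mm diameter; collar 28 mm diameter, 52 to 58 mm; grip; thread stub 8 mm diameter, 100 to 108 mm
- spindle_grip (a point): point on the keyed spindle's axis 82 mm above the nose end: where to grip it. Axes as the spindle's. The knurled steel grip is round, 22 mm diameter, 60 to 100 mm above the nose end (22 mm below to 18 mm above this point), and may be gripped at any angle round the axis. A red paint line on its top, its side and the collar stands on the key's side (x)
- key_end (a point): lower outer edge of the spindle's brass key, 22 mm above the nose end and 12 mm from the axis, on the x side. The key is 5 mm wide, round at its lower end, reaches from 22 to 48 mm above the nose end and stands 4 mm out of the shaft
- collar_seat (a point): centre of the underside of the keyed spindle's collar, 52 mm above the nose end; axes as the spindle's. Fully home it coincides with hub_mouth
- hub_mouth (a point): centre of the upper face of the pulley's hub, at the mouth of its bore, 80 mm above the bench; z up along the bore, x points toward the keyway; it turns with the pulley. Bore 17.6 mm diameter; keyway 6.6 mm wide, reaching 13 mm from the axis; both open at the top and 48 mm deep. If the key does not face the keyway it lands on the hub face with the collar still 30 mm above it
- pulley: stepped steel belt pulley on the drive unit; origin and axes as hub_mouth. Hub boss 34 mm diameter, below it steps of 52, 62 and 72 mm diameter whose tops lie 11, 23 and 35 mm under the hub face. A red paint line on the top step, beside the boss, marks the keyway (x). It turns about z, stiffly (0.15 N m), and stays where it is left
- thrust_pin (a joint): sprung brass pin in the bottom of the bore, m pressed down: 0 when free, 0.010 with the spindle fully home. It meets the spindle's nose when the collar is 10 mm above the hub, pushes up with 4 N there and 9 N fully home, and lifts the spindle if it is let go
- drive_unit: the lapping machine's drive, fixed to the bench: grey base plate 104 x 190 x 12 mm. Origin on the bench under the pulley's axis; the motor with a small pulley, 74 mm high and 46 mm diameter, stands 92 mm from that axis toward -y of the unit, lower than the hub
- rack: wooden rack, fixed, 58 x 206 x 26 mm. Origin under its centre; holes 17.4 mm diameter at y = -75, 0 and +75 mm of the rack, their floor 6 mm and top 26 mm above the bench; a spindle stands 20 mm deep in its hole
- brass_arbor: plain arbor with a brass grip and no key, otherwise sized as the spindle, in another hole of the rack; origin at its lower end. Stays there
- dark_arbor: plain arbor of dark steel with no key, otherwise sized as the spindle, in another hole of the rack; origin at its lower end. Stays there
- bench_loupe: black eye loupe, 42 mm diameter, 35 mm high, standing on the bench; origin under its centre. Stays there
- pocket_gauge: pocket dial gauge lying on its back, 70 x 49 x 12 mm; origin under its centre. Stays there
- green_screwdriver: thin precision screwdriver with a green cap, 118 mm long along its y, 9 mm thick; origin under its centre. Stays there
There are look-alikes about, which are no part of the job. What is shaped like the keyed_spindle but orange or purple is not meant.

How it is judged (in metres and radians):
On the way, in this order (a step that is already met when the one before it is completed fails the run):
1. the keyed spindle is drawn up out of the rack (z of keyed_spindle in the frame of rack above 0.035 m), for 0.1 s.
2. the key has slipped into the keyway (nose in the bore, collar less than 26 mm above the hub, key facing the keyway within 0.25 rad) (z of collar_seat in the frame of hub_mouth below 0.026 m and horizontal distance between collar_seat and hub_mouth below 0.004 m and angle between the x axis of collar_seat and the x axis of hub_mouth, either way round below 0.25 rad), for 0.1 s.
At the end, for the whole second after the job is handed in: The spindle is in the bore with its key in the keyway (within 0.25 rad) and upright (within 0.07 rad), its collar within 2 mm of the hub face and 3 mm of the axis, still gripped (more than 3 N from the fingers) and at rest, held down against the spring (z of collar_seat in the frame of hub_mouth below 0.002 m and horizontal distance between collar_seat and hub_mouth below 0.003 m and angle between the x axis of collar_seat and the x axis of hub_mouth, either way round below 0.25 rad and angle between the z axis of collar_seat and the z axis of hub_mouth, either way round below 0.07 rad and contact force between the fingers and keyed_spindle above 3 N and linear speed of keyed_spindle below 0.02 m/s); the arm keeps its last pose, push and grip.
It fails at once if one of the other arbors is moved by more than 20 mm (distance of any of brass_arbor, dark_arbor from where it was at the start of the episode above 0.02 m).
It fails at once if the loupe, the dial gauge or the green screwdriver is moved by more than 20 mm (distance of any of bench_loupe, pocket_gauge, green_screwdriver from where it was at the start of the episode above 0.02 m).
It also fails if it takes over 48 s, if anything falls off the work surface, if the arm or the gripper's body presses on something with over 40 N, if the wrist force passes 120 N, or if a joint passes its speed limit or range.

### The arm

A 6-joint arm with a two-finger parallel gripper is mounted at the origin on a cart in front of the work surface, level with it; the furniture and walls round the work are solid. World frame = base frame: x ahead of the robot, y to its left, z up, the work surface at z = 0. Lengths are in mm, angles in rad, forces in N, time in s.
With the tool pointing down it reaches from about 350 to 875 mm from the base axis. Payload 4.2 kg.
Tool frame: the origin (TCP) lies at the very end of the fingers, on their centre line; the grasp point (between the pads) lies arm.grip_point_offset behind it (arm.grip_point_offset is the distance from the TCP to the grasp point, in mm); z points along the fingers, y is the line along which they close (so a half turn about z gives the same grasp; the last joint's range is limited). The gripper opens to 85 mm and grips with 20 to 120 N. Pads are 22 mm wide; open, the fingers measure 114 mm over their backs; the gripper's body (76 mm by 85 mm) begins 54 mm behind the grasp point. The pads swing forward as they close: fully open they stand 13 mm farther back than shut.
Start: joints at [-0.908, 0.385, 0.008, 0, -1.194, -0.259], TCP at [245.585, -574.706, 231.312] pointing down, gripper open.
Joint ranges: [-3.14, 3.14], [-1.21, 2.06], [-1.07, 1.41], [-3.16, 2.05], [-2.99, -0.16], [-3.1, 3.1]. Speed limits (rad/s): [2.79, 2.79, 3.14, 3.14, 3.14, 3.14].

### API

Orientations are given as a unit quaternion [x, y, z, w].
In Python, from bench import arm, cams, ticket gives the robot as it stands.
- The arm moves only by the tool servo_tool, never from a script. Its argument "commands" is a list that holds one entry, the list of rows, each a list of 7 numbers: the closure in counts, from 0 (fully open) to 255 (shut), then the shift along the tool's x, y, z in m, then the turn, a rotation vector about the tool's x, y, z in degrees. In form: [[[grip, x, y, z, ax, ay, az], ...]]. A call has 1 to 10 rows; each row shifts and turns the commanded pose from where the row before left it, along the tool's axes as they then stand; what a row does not reach is not made up. A row lasts 1/12 s, in which the tool goes at most 41.7 mm and 7.16 degrees, less where a joint would pass 70% of its speed; a pose out of reach is approached as far as the arm can. A call with a gripper value outside its range is refused whole. The fingers move at their own pace and stop on an object; the grip force is fixed at half the most. Time passes only in rows, so rows that do not move let the fingers close. It gives the time, the measured TCP pose, the force, the opening and the grip force at its end, in the units of the state.
- arm.read_state(): the state, without advancing time (a new reading comes with each control period).
- cams.get_image(name): name is "scene" or "top" or "wrist"; returns a dict with "frame" (480x640x3 uint8, blue, green, red), "K" (3x3 intrinsics, pixels), "T" (4x4, takes a point from camera to world coordinates). Camera axes: x right, y up, looking along -z (the intrinsics and any distortion apply to the point x, -y, -z); pixel columns grow to the right and rows downward; lengths in mm; the calibration is good to about 2 mm. A picture is of the moment at which its call begins. There is no depth.
- ticket.job_done(): hands the job in; it is judged then, once.
The state is a dict: "clock": time; "joints": joint angles; "joint_vel": joint speeds; "joint_efforts": joint torques, N m; "position": TCP position; "ee_rot": TCP orientation; "contact_force": force on the tool from outside, world axes, zero at the start; "wrist_torque": the same for the moment, N m; "gripper_width": finger opening in mm; "grasp_force": force on a finger pad.
Only numpy, scipy, OpenCV 4.12 (cv2) and the standard library are available. Lean on these libraries where they do the work, as an engineer would, in place of code of your own. Each camera call takes 0.05 s, during which the arm holds its last target. There are 200 camera calls.

## Working session

There is one attempt and no reset: what is moved stays moved. The work goes in short steps, Python scripts to look and compute and a tool call to move; the robot and the scene stay as the last step left them, time stands still between calls to the robot, and variables do not carry over. Pictures are saved under pics/ and viewed, at most 10 in all, crops included, and the job is handed in when it is done.

Besides the shell and the picture viewer there is one more tool, called after "Emit:" in YAML: its name, and indented under it one key for each argument. servo_tool: Moves the arm, as the interface text tells. Its arguments: {"type":"object","properties":{"commands":{"type":"array","items":{"type":"array","items":{"type":"array","items":{"type":"number"}}}}},"required":["commands"]}

```bash
mkdir -p pics; ls
cat > h.py <<'E'
import numpy as np, cv2
from bench import arm, cams, ticket
def shot(n,f):
    d=cams.get_image(n); cv2.imwrite('pics/'+f,d['frame']); np.savez('pics/'+f+'.npz',K=d['K'],T=d['T'],frame=d['frame']); return d
def ray(d,u,v,z):
    K,T=d['K'],d['T']; p=np.linalg.inv(K)@[u,v,1]; r=T[:3,:3]@[p[0],-p[1],-p[2]]; o=T[:3,3]
    return o+r*(z-o[2])/r[2]
def proj(d,P):
    K,T=d['K'],d['T']; p=np.linalg.inv(T)@[*P,1]; q=K@[p[0],-p[1],-p[2]]; return q[:2]/q[2]
E
python3 - <<'E'
from h import *
for n in('scene','top'):
    d=shot(n,n+'1.png'); print(n,d['K'].tolist(),d['T'].round(2).tolist(),[k for k in d])
print(arm.read_state(),arm.grip_point_offset)
a=cv2.imread('pics/scene1.png');b=cv2.imread('pics/top1.png')
E
```

```text
pics
scene [[538.4394796661824, 0.0, 313.42850518410125], [0.0, 538.4394796661824, 245.93153189541871], [0.0, 0.0, 1.0]] [[0.79, 0.33, -0.51, -0.6], [-0.61, 0.42, -0.67, -555.91], [-0.0, 0.84, 0.54, 570.75], [0.0, 0.0, 0.0, 1.0]] ['frame', 'K', 'T']
top [[506.0735846884696, 0.0, 314.0974898133753], [0.0, 506.0735846884696, 238.89859011714083], [0.0, 0.0, 1.0]] [[-0.0, 1.0, -0.07, 428.48], [-1.0, -0.0, 0.02, 75.85], [0.02, 0.07, 1.0, 951.6], [0.0, 0.0, 0.0, 1.0]] ['frame', 'K', 'T']
{'clock': 0.1, 'joints': array([-9.08388877e-01,  3.85480366e-01,  6.75525096e-03, -4.10529863e-04,
       -1.19398218e+00, -2.58594133e-01]), 'joint_vel': array([-0.00188388, -0.00335114,  0.00269548,  0.00096069, -0.00050708,
        0.00188411]), 'joint_efforts': array([-4.87202869e-04, -3.93318772e+01,  1.88928884e+01,  4.19800535e+00,
       -2.60368892e-03,  5.64085525e-06]), 'position': array([ 245.38409101, -574.25265682,  230.33133344]), 'ee_rot': array([-2.00463352e-01,  9.79700717e-01,  9.40736327e-04, -2.53696086e-04]), 'contact_force': array([-0.58671567,  0.79676119,  0.15356158]), 'wrist_torque': array([0.0244787 , 0.02492608, 0.0299609 ]), 'grasp_force': 0.0, 'gripper_width': 85.59461597412675} 18.700000000000003
```

View pics/top1.png

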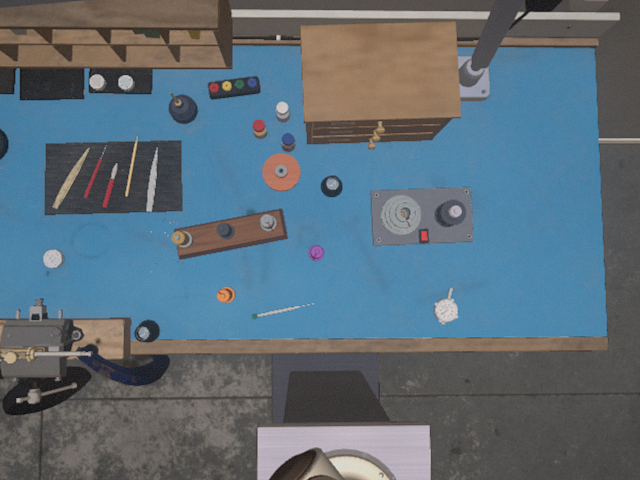

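View pics/scene1.png

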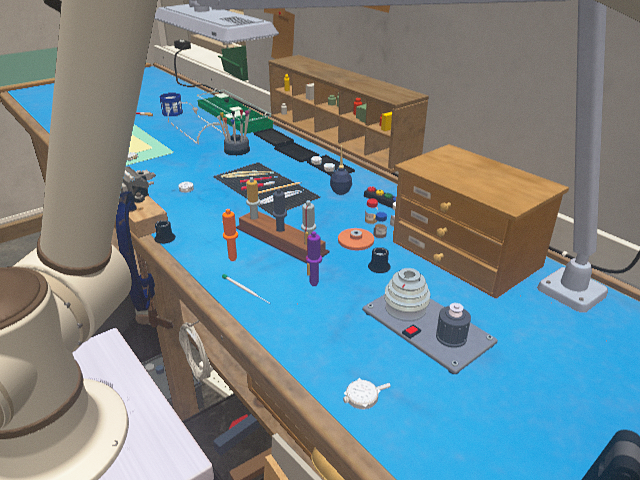

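The top view shows the rack with three arbors: brass (180,238), dark (224,229) and steel (267,221). The pulley is at (403,212), the loupe at (331,186), the gauge at (446,310), and the screwdriver at (283,311). The orange one (225,295) and the purple one (316,253) are look-alikes outside the rack. The steel one fits the description because it's the only bare-steel grip in a rack hole. I'll confirm that in a crop.

Run:
```python
from h import *
a=cv2.imread('pics/scene1.png');b=cv2.imread('pics/top1.png')
def c(i,u,v,r=25): return cv2.resize(i[v-r:v+r,u-r:u+r],(400,300) if 0 else (300,300),interpolation=cv2.INTER_CUBIC)
m=np.vstack([np.hstack([c(b,267,221),c(b,403,212)]),np.hstack([c(a,309,230,40),c(a,406,290,30)])])
cv2.imwrite('pics/crop1.png',m)
d=np.load('pics/top1.png.npz')
print('T',d['T'].round(4).tolist())
print('spindle top',ray(d,267,221,110),'pulley',ray(d,403,212,80))
for u,v in((180,238),(224,229),(267,221)): print(ray(d,u,v,110))
```

```text
T [[-0.0045, 0.9976, -0.0692, 428.4772], [-0.9997, -0.0028, 0.0244, 75.8468], [0.0242, 0.0693, 0.9973, 951.5974], [0.0, 0.0, 0.0, 1.0]]
spindle top [517.06069109 133.68120124 110.        ] pulley [ 535.49160696 -100.50810758   80.        ]
[489.03934936 277.50866573 110.        ]
[503.83702964 205.00654223 110.        ]
[517.06069109 133.68120124 110.        ]
```

View pics/crop1.png

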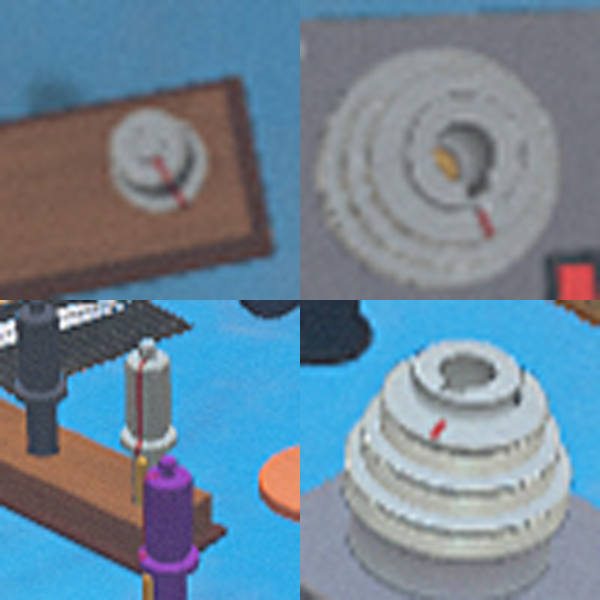

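The crop confirms it: the steel spindle (267,221) has a brass key and a red line, and it stands in the right-hand rack hole. The pulley's red line shows below and to the right of the bore. I'm moving over the rack now.

Emit:
servo_tool:
  commands:
    - [[0, -0.026, 0.027, 0, 0, 0, 0], [0, -0.026, 0.027, 0, 0, 0, 0], [0, -0.026, 0.027, 0, 0, 0, 0], [0, -0.026, 0.027, 0, 0, 0, 0], [0, -0.026, 0.027, 0, 0, 0, 0], [0, -0.026, 0.027, 0, 0, 0, 0], [0, -0.026, 0.027, 0, 0, 0, 0], [0, -0.026, 0.027, 0, 0, 0, 0], [0, -0.026, 0.027, 0, 0, 0, 0], [0, -0.026, 0.027, 0, 0, 0, 0]]

```text
clock: 0.93
position: [378.5, -222.4, 231.1]
ee_rot: [-0.2, 0.98, 0.0, -0.0]
contact_force: [1.3, 0.4, -0.6]
gripper_width: 85.7
grasp_force: 0.0
```

```bash
cat >> h.py <<'E'
from scipy.spatial.transform import Rotation as R
def delta(target,yaw_y=None):
    """tool-frame shift (mm) to world target, and tool-z turn (deg) to bring tool y to world angle yaw_y"""
    s=arm.read_state(); r=R.from_quat(s['ee_rot']); m=r.as_matrix()
    a=np.degrees(np.arctan2(m[1,1],m[0,1])); 
    print('t',round(s['clock'],2),'pos',s['position'].round(1),'y ang',a.round(2),'tilt z',m[:,2].round(4),'j',s['joints'].round(2),'w',round(s['gripper_width'],1),'gf',round(s['grasp_force'],1),'F',s['contact_force'].round(1),'M',s['wrist_torque'].round(2))
    print('shift tool',(m.T@(np.array(target)-s['position'])).round(1), 'turn', None if yaw_y is None else round(-((yaw_y-a+90)%180-90),2))
    if yaw_y is not None: # rotation vector (tool frame) to exact vertical + yaw
        best=None
        for y in(yaw_y,yaw_y+180):
            c,n=np.cos(np.radians(y)),np.sin(np.radians(y)); Y=np.array([c,n,0]);Z=np.array([0,0,-1.]);X=np.cross(Y,Z)
            v=(r.inv()*R.from_matrix(np.c_[X,Y,Z])).as_rotvec(degrees=True)
            if best is None or np.linalg.norm(v)<np.linalg.norm(best): best=v
        print('rotvec',best.round(2))
    return s
E
python3 - <<'E'
from h import *
delta([510,134,231],191)
E
```

```text
t 0.93 pos [ 378.5 -222.4  231.1] y ang 113.12 tilt z [-2.e-04  2.e-04 -1.e+00] j [-0.16  0.06 -0.42 -0.   -1.09 -1.01] w 85.7 gf 0.0 F [ 1.3  0.4 -0.6] M [-0.02 -0.12  0.01]
shift tool [-2.609e+02  2.762e+02  2.000e-01] turn -77.88
rotvec [ 2.000e-02  1.000e-02 -7.788e+01]
```

Emit:
servo_tool:
  commands:
    - [[0, -0.026, 0.0276, 0, 0, 0, 0], [0, -0.026, 0.0276, 0, 0, 0, 0], [0, -0.026, 0.0276, 0, 0, 0, 0], [0, -0.026, 0.0276, 0, 0, 0, 0], [0, -0.026, 0.0276, 0, 0, 0, 0], [0, -0.026, 0.0276, 0, 0, 0, 0], [0, -0.026, 0.0276, 0, 0, 0, 0], [0, -0.026, 0.0276, 0, 0, 0, 0], [0, -0.026, 0.0276, 0, 0, 0, 0], [0, -0.026, 0.0276, 0, 0, 0, 0]]

```text
clock: 1.77
position: [509.2, 133.6, 231.0]
ee_rot: [-0.201, 0.98, -0.0, -0.0]
contact_force: [1.4, -0.9, 0.3]
gripper_width: 85.4
grasp_force: 0.0
```

Emit:
servo_tool:
  commands:
    - [[0, 0, 0, 0, 0, 0, -7.1], [0, 0, 0, 0, 0, 0, -7.1], [0, 0, 0, 0, 0, 0, -7.1], [0, 0, 0, 0, 0, 0, -7.1], [0, 0, 0, 0, 0, 0, -7.1], [0, 0, 0, 0, 0, 0, -7.1], [0, 0, 0, 0, 0, 0, -7.1], [0, 0, 0, 0, 0, 0, -7.1], [0, 0, 0, 0, 0, 0, -7.1], [0, 0, 0, 0, 0, 0, -7.1]]

```text
clock: 2.6
position: [508.9, 131.6, 230.8]
ee_rot: [0.734, -0.679, -0.0, 0.001]
contact_force: [0.6, 0.1, -0.7]
gripper_width: 85.6
grasp_force: 0.0
```

Emit:
servo_tool:
  commands:
    - [[0, 0, 0, 0, 0, 0, -6.9], [0, 0, 0, 0, 0, 0, 0], [0, 0, 0, 0, 0, 0, 0]]

```text
clock: 2.85
position: [509.0, 131.6, 231.0]
ee_rot: [0.771, -0.637, -0.0, 0.0]
contact_force: [-0.5, -0.6, 0.3]
gripper_width: 85.6
grasp_force: 0.0
```

Run:
```python
from h import *
delta([517,134,231],191)
d=shot('wrist','w1.png'); print(d['T'].round(3).tolist(),d['K'].tolist())
d=shot('wrist','w1.png')
print(proj(d,[517,134,106]),proj(d,[517,134,64]))
```

```text
t 2.85 pos [509.  131.6 231. ] y ang -169.14 tilt z [-7.e-04 -3.e-04 -1.e+00] j [ 0.56  0.22 -0.23 -0.   -1.12 -0.37] w 85.6 gf 0.0 F [-0.5 -0.6  0.3] M [ 0.03 -0.    0.04]
shift tool [-0.9 -8.3 -0. ] turn -0.14
rotvec [ 0.04 -0.01 -0.14]
[[-0.982, 0.18, 0.055, 523.007], [-0.188, -0.941, -0.282, 60.486], [0.001, -0.287, 0.958, 374.798], [0.0, 0.0, 0.0, 1.0]] [[380.63289547414485, 0.0, 329.24474376755643], [0.0, 380.63289547414485, 242.85682723532088], [0.0, 0.0, 1.0]]
[317.99848562 233.42375117] [319.35598911 220.22672766]
```

View pics/w1.png

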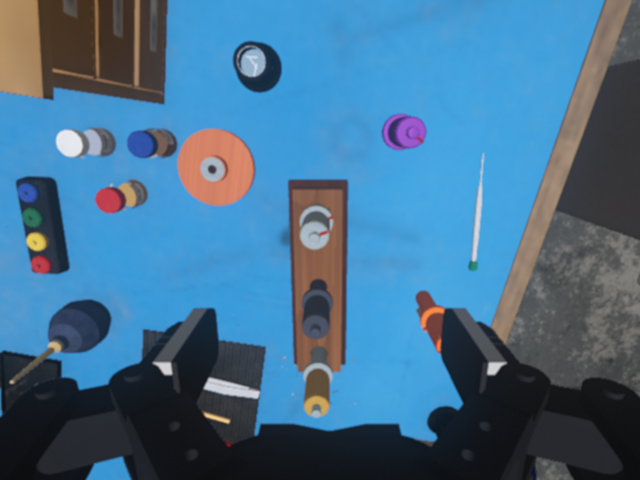

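The wrist view shows the spindle's grip top at about (315,236), its collar at about (319,217), and the red line pointing to the right. I'm measuring the axis and the key direction.

Run:
```python
from h import *
def red(d,c,r):
    f=d['frame'].astype(int); u,v=c; s=f[v-r:v+r,u-r:u+r]; m=(s[...,2]-np.maximum(s[...,0],s[...,1])>45)&(abs(s[...,1]-s[...,0])<40)
    ys,xs=np.nonzero(m); return [(int(x+u-r),int(y+v-r)) for x,y in zip(xs,ys)]
d=np.load('pics/w1.png.npz'); print('wrist red',red(d,(317,228),24))
t=np.load('pics/top1.png.npz'); print('top red',red(t,(267,221),12)); print('pulley red',red(t,(405,212),20))
f=d['frame'];c=cv2.resize(f[190:270,280:360],(600,600),interpolation=cv2.INTER_CUBIC)
def circ(img,d,x,y,z,r,o,s,col):
    p=[(proj(d,[x+r*np.cos(a),y+r*np.sin(a),z])-o+.5)*s for a in np.linspace(0,6.28,60)]
    cv2.polylines(img,[np.int32(p)],True,col,1)
for z,r,col in((106,11,(0,255,0)),(64,14,(255,0,255)),(114,4,(0,255,255))): circ(c,d,517,134,z,r,np.array([280,190]),7.5,col)
cv2.imwrite('pics/c2.png',c)
```

```text
wrist red [(331, 216), (332, 216), (333, 216), (329, 217), (330, 217), (331, 217), (332, 217), (333, 217), (329, 218), (330, 218), (331, 218), (332, 218), (333, 229), (325, 231), (326, 231), (327, 231), (322, 232), (323, 232), (324, 232), (325, 232), (326, 232), (320, 233), (321, 233), (322, 233), (323, 233), (324, 233), (325, 233), (320, 234), (321, 234), (322, 234)]
top red [(268, 223), (269, 225), (272, 229)]
pulley red [(408, 223), (409, 225), (421, 231), (422, 231), (423, 231), (424, 231)]
```

View pics/c2.png

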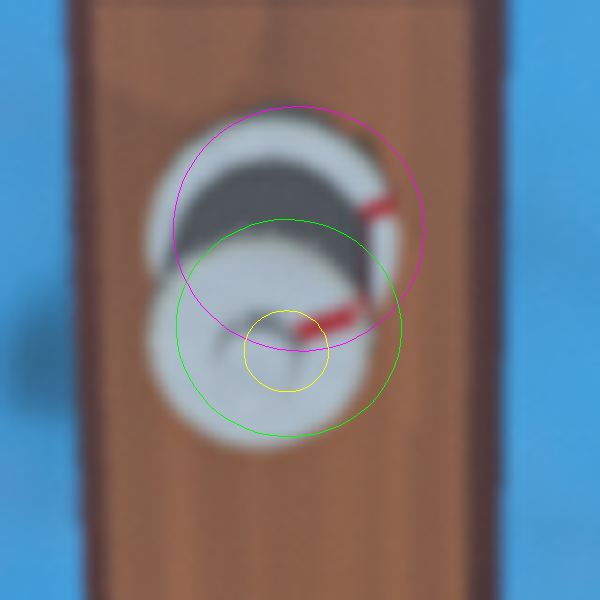

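Run:
```python
from h import *
d=np.load('pics/w1.png.npz')
def ang(c,e,z):
    a,b=ray(d,*c,z),ray(d,*e,z); v=b-a; print('center',a.round(1),'r',np.hypot(*v[:2]).round(1),'ang',np.degrees(np.arctan2(v[1],v[0])).round(1))
ang((314.4-.5,235.6-.5),(327,231),106); ang((316.4-.5,220.9-.5),(331.3,217.1),64)
delta([519.7,135.2,70],191)
```

```text
center [519.7 135.8 106. ] r 10.1 ang -151.2
center [519.8 134.7  64. ] r 13.2 ang -156.8
t 2.95 pos [509.1 131.6 231.1] y ang -169.1 tilt z [-5.e-04 -2.e-04 -1.e+00] j [ 0.56  0.22 -0.23 -0.   -1.12 -0.37] w 85.3 gf 0.0 F [0.3 0.3 0.2] M [-0.    0.01 -0.03]
shift tool [ -1.5 -11.2 161.1] turn -0.1
rotvec [ 0.03 -0.01 -0.1 ]
```

Emit:
servo_tool:
  commands:
    - [[0, -0.0015, -0.0112, 0.03, 0, 0, 0], [0, 0, 0, 0.035, 0, 0, 0], [0, 0, 0, 0.03, 0, 0, 0], [0, 0, 0, 0.03, 0, 0, 0], [0, 0, 0, 0.02, 0, 0, 0], [0, 0, 0, 0.016, 0, 0, 0], [0, 0, 0, 0, 0, 0, 0], [100, 0, 0, 0, 0, 0, 0], [100, 0, 0, 0, 0, 0, 0], [100, 0, 0, 0, 0, 0, 0]]

```text
clock: 3.78
position: [520.9, 135.9, 71.8]
ee_rot: [0.772, -0.636, 0.001, -0.001]
contact_force: [0.8, -0.5, -0.2]
gripper_width: 53.1
grasp_force: 0.0
```

Run:
```python
from h import *
delta([519.7,135.2,70],191)
d=shot('wrist','w2.png')
```

```text
t 3.78 pos [520.9 135.9  71.8] y ang -168.97 tilt z [ 0.0027  0.0014 -1.    ] j [ 0.56  0.41 -0.41  0.   -0.75 -0.36] w 53.1 gf 0.0 F [ 0.8 -0.5 -0.2] M [-0.04  0.02 -0.04]
shift tool [0.4 1.3 1.8] turn 0.03
rotvec [-0.17  0.05  0.03]
```

View pics/w2.png

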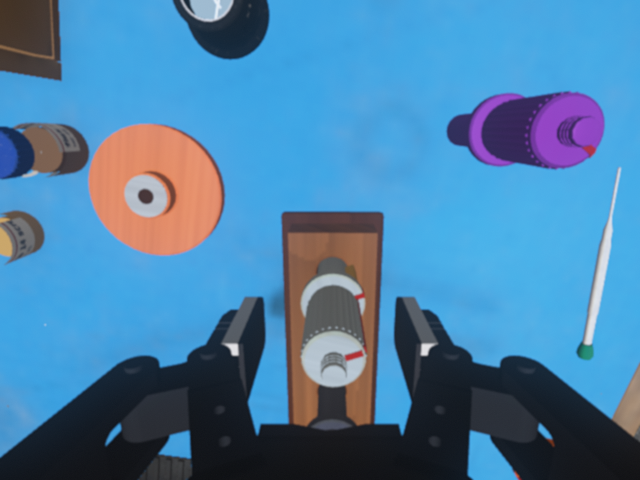

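The fingers are symmetric about u≈329 and the spindle is at u≈334, so I'm shifting 1.5 mm, closing and lifting.

Emit:
servo_tool:
  commands:
    - [[100, 0.0003, 0.0014, 0.0015, -0.15, 0, 0], [255, 0, 0, 0, 0, 0, 0], [255, 0, 0, 0, 0, 0, 0], [255, 0, 0, 0, 0, 0, 0], [255, 0, 0, 0, 0, 0, 0], [255, 0, 0, 0, 0, 0, 0], [255, 0, 0, 0, 0, 0, 0], [255, 0, 0, 0, 0, 0, 0], [255, 0, 0, 0, 0, 0, 0]]

```text
clock: 4.58
position: [519.1, 134.9, 69.3]
ee_rot: [0.772, -0.636, -0.001, 0.001]
contact_force: [-0.2, -0.0, 4.4]
gripper_width: 20.8
grasp_force: 58.5
```

Run:
```python
from h import *
delta([519.7,135.2,190],191)
```

```text
t 4.58 pos [519.1 134.9  69.3] y ang -168.95 tilt z [-1.6e-03 -2.0e-04 -1.0e+00] j [ 0.56  0.41 -0.41 -0.   -0.74 -0.36] w 20.8 gf 58.5 F [-0.2 -0.   4.4] M [-0.11 -0.    0.02]
shift tool [  -0.2   -0.5 -120.7] turn 0.05
rotvec [0.09 0.01 0.05]
```

Emit:
servo_tool:
  commands:
    - [[255, 0, 0, -0.01, 0, 0, 0], [255, 0, 0, -0.02, 0, 0, 0], [255, 0, 0, -0.025, 0, 0, 0], [255, 0, 0, -0.025, 0, 0, 0], [255, 0, 0, -0.025, 0, 0, 0], [255, 0, 0, -0.02, 0, 0, 0], [255, 0, 0, -0.006, 0, 0, 0], [255, 0, 0, 0, 0, 0, 0]]

```text
clock: 5.25
position: [519.1, 135.1, 201.1]
ee_rot: [0.772, -0.636, -0.001, -0.0]
contact_force: [-0.3, 0.1, -1.2]
gripper_width: 20.7
grasp_force: 59.5
```

Emit:
servo_tool:
  commands:
    - [[255, 0.015, 0.002, 0, 0, 0, 0], [255, 0.03, 0.002, 0, 0, 0, 0], [255, 0.03, 0.002, 0, 0, 0, 0], [255, 0.03, 0.002, 0, 0, 0, 0], [255, 0.03, 0.002, 0, 0, 0, 0], [255, 0.02, 0.002, 0, 0, 0, 0], [255, 0.01, 0.002, 0, 0, 0, 0], [255, 0, 0, 0, 0, 0, 0], [255, 0, 0, 0, 0, 0, 0], [255, 0, 0, 0, 0, 0, 0]]

```text
clock: 6.08
position: [536.3, -29.2, 198.9]
ee_rot: [0.772, -0.636, -0.002, 0.002]
contact_force: [-0.1, 0.4, -0.2]
gripper_width: 20.5
grasp_force: 59.4
```

Run:
```python
from h import *
t=np.load('pics/top1.png.npz'); print('hub top cam',ray(t,405,211.7,80))
s=delta([537,-100,200],191)
d=shot('wrist','w3.png'); f=d['frame']
p=np.array([537,-100,80]); print(proj(d,p))
u,v=np.int32(proj(d,p)); 
c=cv2.resize(f[max(v-50,0):v+50,u-50:u+50],(600,600),interpolation=cv2.INTER_CUBIC) if v>=50 else None
g=f[200:400,230:430]; g=cv2.resize(g,(600,600),interpolation=cv2.INTER_CUBIC)
print((u,v)); m=np.hstack([cv2.resize(c,(400,400)),cv2.resize(g,(400,400))]) ; cv2.imwrite('pics/c3.png',m)
```

```text
hub top cam [ 536.0116558  -104.01492339   80.        ]
t 6.08 pos [536.3 -29.2 198.9] y ang -168.94 tilt z [-4.3e-03 -5.0e-04 -1.0e+00] j [ 0.25  0.26 -0.25 -0.   -1.06 -0.05] w 20.5 gf 59.4 F [-0.1  0.4 -0.2] M [ 0.01 -0.04 -0.02]
shift tool [69.6 12.9 -1. ] turn 0.06
rotvec [0.25 0.02 0.06]
[348.05244427 133.26020705]
(np.int32(348), np.int32(133))
```

View pics/c3.png

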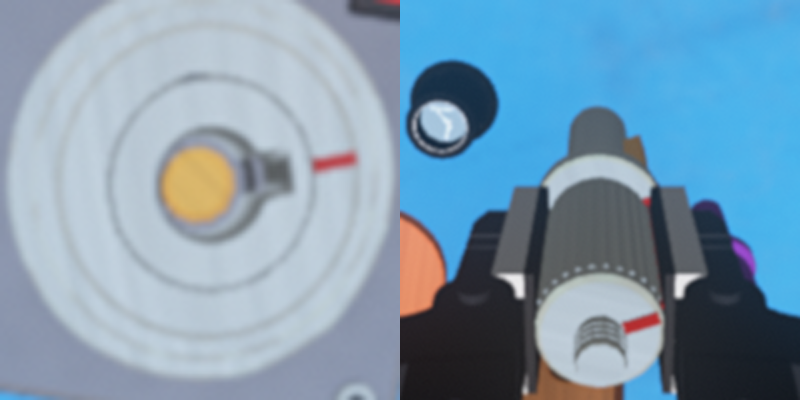

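The left crop shows the hub centre at (350.4,128.5) px with the keyway pointing right. The right crop shows the gripped spindle's top centre at (329.7,364.7), with its red line also pointing right. I'm computing the offset and the turn.

Run:
```python
from h import *
d=np.load('pics/w3.png.npz'); s=arm.read_state(); tc=s['position']; print(tc.round(1))
f=d['frame'].astype(int)
red=(f[...,2]-np.maximum(f[...,0],f[...,1])>45)&(abs(f[...,1]-f[...,0])<40)
def A(c,e,z): v=ray(d,*e,z)-ray(d,*c,z); return np.hypot(*v[:2]).round(1),np.degrees(np.arctan2(v[1],v[0])).round(1)
hub=(350.3,128.4); H=ray(d,*hub,80); print('hub',H.round(1))
L=lambda x,y:(298+x/4-.5,83+y/4-.5)
print('slot',A(hub,L(289,172),80))
ax69=proj(d,[*H[:2],69]); print('line in/out (r 17..26)',A(ax69,L(313,165),69),A(ax69,L(356,158),69))
nose=tc[2]-63.3; zt=nose+100; G=lambda x,y:(230+x/2-.5,200+y/2-.5)
gc=G(200,330); print('grip top',ray(d,*gc,zt).round(1))
# sub: red pixels of grip line
ys,xs=np.nonzero(red[340:390,330:375]); print('n',len(xs))
P=np.array([ray(d,x+330,y+340,zt)[:2] for x,y in zip(xs,ys)]); C=P.mean(0); w=np.linalg.svd(P-C)[2][0]
print('grip line dir',np.degrees(np.arctan2(w[1],w[0])).round(1),'mean from centre',A(gc,proj(d,[*C,zt]),zt))
ys,xs=np.nonzero(red[110:140,365:392]); P=np.array([ray(d,x+365,y+110,69)[:2] for x,y in zip(xs,ys)]); C=P.mean(0); w=np.linalg.svd(P-C)[2][0]
print('hub line dir',np.degrees(np.arctan2(w[1],w[0])).round(1),'mean',A(ax69,proj(d,[*C,69]),69))
# predicted collar top centre & nose
for z in(nose+58,nose): print('axis under grip top at',z.round(),proj(d,[*ray(d,*gc,zt)[:2],z]).round(1))
print('collar red side')
```

```text
[536.5 -29.  199.2]
hub [ 536.2 -103.3   80. ]
slot (np.float64(12.9), np.float64(-160.8))
line in/out (r 17..26) (np.float64(18.3), np.float64(-159.3)) (np.float64(25.8), np.float64(-159.5))
grip top [536.5 -28.5 235.9]
n 109
grip line dir 33.8 mean from centre (np.float64(6.9), np.float64(-158.6))
hub line dir 22.5 mean (np.float64(22.0), np.float64(-159.8))
axis under grip top at 194.0 [329.  306.5]
axis under grip top at 136.0 [328.5 261.4]
collar red side
```

Run:
```python
from h import *
for fn,nose,(u0,u1,v0,v1) in(('w1',6,(300,340,205,245)),('w2',6,(320,372,280,375)),('w3',135.9,(325,372,280,385))):
    d=np.load(f'pics/{fn}.png.npz'); f=d['frame'].astype(int)
    wt=np.clip(f[...,2]-np.maximum(f[...,0],f[...,1])-25,0,None)*(abs(f[...,1]-f[...,0])<45)
    m=np.zeros(wt.shape,np.uint8); m[v0:v1,u0:u1]=(wt[v0:v1,u0:u1]>0)
    n,lab,st,ce=cv2.connectedComponentsWithStats(m)
    print(fn)
    for i in range(1,n):
        if st[i,4]<4: continue
        ys,xs=np.nonzero(lab==i); w=wt[ys,xs].astype(float)
        for nm,z in(('top',nose+100),('collar',nose+58)):
            P=np.array([ray(d,x,y,z)[:2] for x,y in zip(xs,ys)]); C=np.average(P,axis=0,weights=w)
            e=np.linalg.svd((P-C)*np.sqrt(w)[:,None],full_matrices=False)[2][0]; e*=-np.sign(e[0]); q=(P-C)@e
            print(' comp',st[i].tolist(),nm,C.round(1),'dir',np.degrees(np.arctan2(e[1],e[0])).round(1),'len',(q.max()-q.min()).round(1))
```

```text
w1
 comp [300, 205, 10, 10, 42] top [531.5 117. ] dir -123.2 len 9.3
 comp [300, 205, 10, 10, 42] collar [532.8 125.9] dir -123.2 len 10.8
 comp [319, 205, 21, 40, 421] top [507.4 126.4] dir 97.4 len 29.7
 comp [319, 205, 21, 40, 421] collar [505.  136.7] dir 97.4 len 34.3
 comp [300, 241, 3, 4, 7] top [528.4 143.7] dir 117.7 len 2.6
 comp [300, 241, 3, 4, 7] collar [529.3 156.7] dir 117.7 len 3.0
w2
 comp [354, 280, 18, 95, 868] top [512.1 120.3] dir 105.4 len 34.2
 comp [354, 280, 18, 95, 868] collar [503.4 141.7] dir 105.4 len 47.3
 comp [345, 350, 19, 11, 119] top [513.3 133.4] dir -149.5 len 6.3
 comp [345, 350, 19, 11, 119] collar [505.1 159.8] dir -149.5 len 8.7
w3
 comp [351, 299, 5, 4, 15] top [533.7 -52.1] dir 112.3 len 1.1
 comp [351, 299, 5, 4, 15] collar [526.9 -33.2] dir 112.3 len 1.6
 comp [360, 351, 2, 4, 7] top [527.5 -34.8] dir 109.6 len 1.1
 comp [360, 351, 2, 4, 7] collar [518.2  -9. ] dir 109.6 len 1.6
 comp [341, 356, 20, 11, 125] top [530. -31.] dir -149.2 len 6.3
 comp [341, 356, 20, 11, 125] collar [521.8  -3.7] dir -149.2 len 8.8
```

Run:
```python
from h import *
from scipy.optimize import least_squares
d=np.load('pics/w3.png.npz'); f=d['frame']; nose=135.9
o=np.array([285,255]); s=6; c=cv2.resize(f[255:355+40,285:375],None,fx=s,fy=s,interpolation=cv2.INTER_CUBIC); c=cv2.resize(f[290:390,285:375],None,fx=s,fy=s,interpolation=cv2.INTER_CUBIC); o=np.array([285,290])
def pl(P,col): cv2.polylines(c,[np.int32([(proj(d,p)-o+.5)*s for p in P])],False,col,1)
x,y=536.5,-28.5
for z,r,col in((100,11,(0,255,0)),(58,14,(255,0,255)),(100,4,(0,255,255))):
    pl([[x+r*np.cos(a),y+r*np.sin(a),nose+z] for a in np.linspace(0,6.29,80)],col)
for th,col in((-149,(255,0,0)),(-158,(0,0,0))):
    e=np.array([np.cos(np.radians(th)),np.sin(np.radians(th))])
    pl([[x+r*e[0],y+r*e[1],nose+z] for r,z in((0,100),(11,100),(11,58),(14,58))],col)
cv2.imwrite('pics/c4.png',c)
```

```text
(no output)
```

View pics/c4.png

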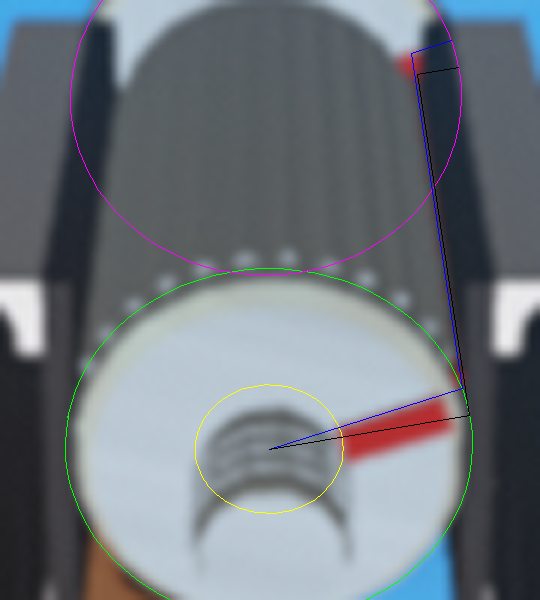

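Run:
```python
from h import *
delta([536,-103.4,152],-176.5)
```

```text
t 6.13 pos [536.5 -29.  199.2] y ang -168.9 tilt z [-3.8e-03 -5.0e-04 -1.0e+00] j [ 0.25  0.26 -0.25 -0.   -1.06 -0.05] w 20.5 gf 59.4 F [-0.3  0.6 -2. ] M [ 0.03 -0.02 -0.08]
shift tool [73.  14.6 47.3] turn 7.6
rotvec [0.22 0.   7.6 ]
```

Emit:
servo_tool:
  commands:
    - [[255, 0.02, 0.004, 0, 0.2, 0, 0], [255, 0.02, 0.004, 0, 0, 0, 0], [255, 0.02, 0.004, 0, 0, 0, 0], [255, 0.013, 0.0026, 0, 0, 0, 0], [255, 0, 0, 0.02, 0, 0, 3.8], [255, 0, 0, 0.02, 0, 0, 3.8], [255, 0, 0, 0.007, 0, 0, 0], [255, 0, 0, 0, 0, 0, 0], [255, 0, 0, 0, 0, 0, 0], [255, 0, 0, 0, 0, 0, 0]]

```text
clock: 6.97
position: [537.5, -103.8, 154.0]
ee_rot: [0.729, -0.685, 0.001, -0.001]
contact_force: [-0.4, 0.3, -1.2]
gripper_width: 20.6
grasp_force: 59.4
```

Run:
```python
from h import *
delta([536,-103.4,130],-176.5)
d=shot('wrist','w4.png'); c=cv2.resize(d['frame'][170:390,230:430],(545,600),interpolation=cv2.INTER_CUBIC); cv2.imwrite('pics/c5.png',c)
```

```text
t 6.97 pos [ 537.5 -103.8  154. ] y ang -176.43 tilt z [ 3.e-03 -1.e-04 -1.e+00] j [ 0.11  0.32 -0.3   0.   -0.95 -0.04] w 20.6 gf 59.4 F [-0.4  0.3 -1.2] M [-0.    0.04  0.  ]
shift tool [-0.5  1.5 24. ] turn 0.07
rotvec [-0.17 -0.02  0.07]
```

View pics/c5.png

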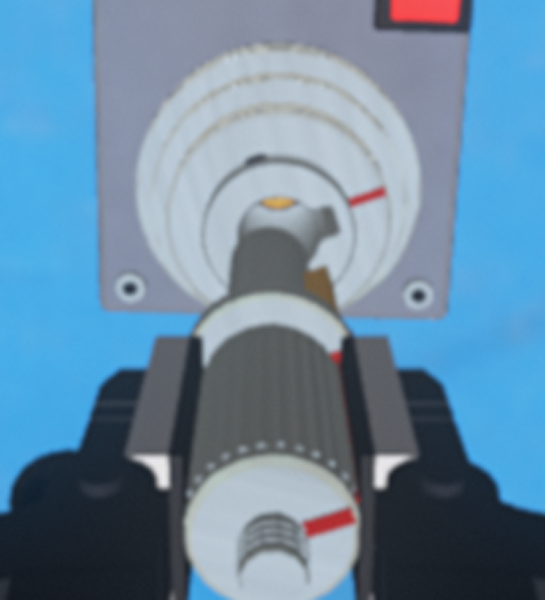

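The key line and hub line are parallel in the picture (both about 20°). The nose at u≈269 sits slightly left of the hub centre at u≈279, so I'm shifting about 1.5 mm and lowering gently.

Emit:
servo_tool:
  commands:
    - [[255, -0.0003, 0.0015, 0, 0, 0, 0], [255, 0, 0, 0, 0, 0, 0], [255, 0, 0, 0.004, 0, 0, 0], [255, 0, 0, 0.004, 0, 0, 0], [255, 0, 0, 0.004, 0, 0, 0], [255, 0, 0, 0.004, 0, 0, 0], [255, 0, 0, 0, 0, 0, 0]]

```text
clock: 7.6
position: [534.7, -104.1, 135.7]
ee_rot: [0.728, -0.686, -0.0, 0.0]
contact_force: [0.6, -0.4, -0.5]
gripper_width: 20.7
grasp_force: 59.4
```

Run:
```python
from h import *
delta([535.7,-103.4,120],-176.5)
```

```text
t 7.6 pos [ 534.7 -104.1  135.7] y ang -176.57 tilt z [-3.e-04  1.e-04 -1.e+00] j [ 0.11  0.34 -0.32 -0.   -0.91 -0.05] w 20.7 gf 59.4 F [ 0.6 -0.4 -0.5] M [ 0.04 -0.11  0.05]
shift tool [-0.6 -1.  15.7] turn -0.07
rotvec [ 0.02  0.01 -0.07]
```

Emit:
servo_tool:
  commands:
    - [[255, -0.0003, -0.0005, 0.004, 0, 0, 0], [255, 0, 0, 0.004, 0, 0, 0], [255, 0, 0, 0.003, 0, 0, 0], [255, 0, 0, 0.002, 0, 0, 0], [255, 0, 0, 0.002, 0, 0, 0], [255, 0, 0, 0.002, 0, 0, 0], [255, 0, 0, 0, 0, 0, 0]]

```text
clock: 8.18
position: [535.2, -103.7, 119.4]
ee_rot: [0.728, -0.686, -0.0, -0.0]
contact_force: [0.4, -0.5, -1.4]
gripper_width: 20.6
grasp_force: 59.4
```

Run:
```python
from h import *
delta([535.2,-103.8,91],-176.5)
```

```text
t 8.18 pos [ 535.2 -103.7  119.4] y ang -176.57 tilt z [ 0.e+00  2.e-04 -1.e+00] j [ 0.11  0.36 -0.34 -0.   -0.87 -0.05] w 20.6 gf 59.4 F [ 0.4 -0.5 -1.4] M [-0.   -0.04 -0.03]
shift tool [ 0.1  0.  28.4] turn -0.07
rotvec [-0.    0.01 -0.07]
```

Emit:
servo_tool:
  commands:
    - [[255, 0, 0, 0.002, 0, 0, 0], [255, 0, 0, 0.002, 0, 0, 0], [255, 0, 0, 0.002, 0, 0, 0], [255, 0, 0, 0.002, 0, 0, 0], [255, 0, 0, 0, 0, 0, 0]]

```text
clock: 8.6
position: [535.2, -103.7, 111.4]
ee_rot: [0.728, -0.686, -0.0, -0.0]
contact_force: [-1.0, -0.8, -1.5]
gripper_width: 20.7
grasp_force: 59.4
```

Run:
```python
from h import *
delta([535.2,-103.8,91],-176.5)
```

```text
t 8.6 pos [ 535.2 -103.7  111.4] y ang -176.57 tilt z [-0.e+00  2.e-04 -1.e+00] j [ 0.11  0.37 -0.35 -0.   -0.85 -0.05] w 20.7 gf 59.4 F [-1.  -0.8 -1.5] M [-0.04  0.05  0.06]
shift tool [ 0.1 -0.  20.4] turn -0.07
rotvec [ 0.    0.01 -0.07]
```

The key is in the slot with no contact force. I'm pushing down onto the spring.

Emit:
servo_tool:
  commands:
    - [[255, 0, 0, 0.003, 0, 0, 0], [255, 0, 0, 0.003, 0, 0, 0], [255, 0, 0, 0.003, 0, 0, 0], [255, 0, 0, 0.003, 0, 0, 0], [255, 0, 0, 0.002, 0, 0, 0], [255, 0, 0, 0.002, 0, 0, 0], [255, 0, 0, 0, 0, 0, 0], [255, 0, 0, 0, 0, 0, 0]]

```text
clock: 9.27
position: [535.6, -103.8, 96.3]
ee_rot: [0.728, -0.685, 0.0, -0.0]
contact_force: [-1.8, 0.4, 5.4]
gripper_width: 20.7
grasp_force: 60.0
```

Run:
```python
from h import *
delta([535.2,-103.8,91],-176.5)
```

```text
t 9.27 pos [ 535.6 -103.8   96.3] y ang -176.55 tilt z [ 1.1e-03 -1.0e-04 -1.0e+00] j [ 0.11  0.39 -0.37  0.   -0.81 -0.05] w 20.7 gf 60.0 F [-1.8  0.4  5.4] M [0.16 0.6  0.07]
shift tool [0.  0.4 5.3] turn -0.05
rotvec [-0.06 -0.01 -0.05]
```

Emit:
servo_tool:
  commands:
    - [[255, 0, 0, 0.001, 0, 0, 0], [255, 0, 0, 0.001, 0, 0, 0], [255, 0, 0, 0.001, 0, 0, 0], [255, 0, 0, 0.001, 0, 0, 0], [255, 0, 0, 0, 0, 0, 0]]

```text
clock: 9.68
position: [535.6, -103.8, 92.6]
ee_rot: [0.728, -0.685, 0.001, -0.0]
contact_force: [-2.7, 1.2, 8.0]
gripper_width: 20.7
grasp_force: 60.2
```

Emit:
servo_tool:
  commands:
    - [[255, 0, 0, 0.001, 0, 0, 0], [255, 0, 0, 0, 0, 0, 0]]

```text
clock: 9.85
position: [535.6, -103.8, 91.7]
ee_rot: [0.728, -0.685, 0.001, -0.0]
contact_force: [-2.6, 0.3, 8.1]
gripper_width: 20.4
grasp_force: 60.2
```

Emit:
servo_tool:
  commands:
    - [[255, 0, 0, 0.001, 0, 0, 0], [255, 0, 0, 0, 0, 0, 0]]

```text
clock: 10.02
position: [535.7, -103.8, 91.4]
ee_rot: [0.728, -0.685, 0.001, -0.0]
contact_force: [-3.1, -0.0, 9.9]
gripper_width: 20.6
grasp_force: 60.8
```

Emit:
servo_tool:
  commands:
    - [[255, 0, 0, 0.0005, 0, 0, 0], [255, 0, 0, 0.0005, 0, 0, 0], [255, 0, 0, 0, 0, 0, 0]]

```text
clock: 10.27
position: [535.8, -103.8, 91.3]
ee_rot: [0.728, -0.685, 0.001, -0.0]
contact_force: [-5.3, 2.1, 14.6]
gripper_width: 20.7
grasp_force: 61.1
```

The TCP has stopped at 91.3 mm while the force keeps rising, so the collar has seated. I'm adding a small preload and then taking a last look.

Emit:
servo_tool:
  commands:
    - [[255, 0, 0, 0.0005, 0, 0, 0], [255, 0, 0, 0, 0, 0, 0], [255, 0, 0, 0, 0, 0, 0], [255, 0, 0, 0, 0, 0, 0], [255, 0, 0, 0, 0, 0, 0], [255, 0, 0, 0, 0, 0, 0]]

```text
clock: 10.77
position: [535.8, -103.8, 91.3]
ee_rot: [0.728, -0.685, 0.001, -0.0]
contact_force: [-6.9, 2.6, 17.5]
gripper_width: 20.6
grasp_force: 61.4
```

Run:
```python
from h import *
delta([535.2,-103.8,91],-176.5)
w=shot('wrist','w5.png')['frame'][170:390,230:430]; s=shot('scene','s5.png')['frame'][220:330,356:456]
cv2.imwrite('pics/c6.png',np.hstack([cv2.resize(w,(400,440),interpolation=cv2.INTER_CUBIC),cv2.resize(s,(400,440),interpolation=cv2.INTER_CUBIC)]))
```

```text
t 10.77 pos [ 535.8 -103.8   91.3] y ang -176.5 tilt z [ 2.e-03 -7.e-04 -1.e+00] j [ 0.11  0.4  -0.37  0.   -0.8  -0.05] w 20.6 gf 61.4 F [-6.9  2.6 17.5] M [ 0.61  2.   -0.05]
shift tool [-0.1  0.6  0.3] turn 0.0
rotvec [-0.11 -0.05  0.  ]
```

View pics/c6.png

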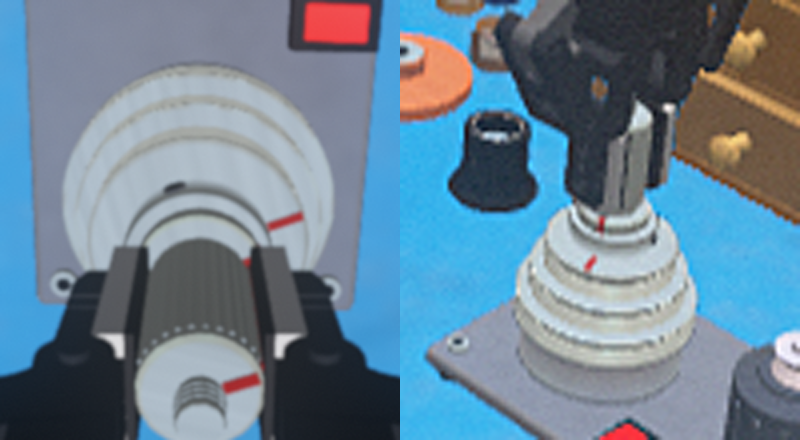

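The collar sits flush on the hub face, and its red line (602,222) lines up with the pulley's (590,263). The spindle is held at rest with a 61 N grip and a 17 N push, so I'm handing it in.

```bash
python3 -c "
from h import *
print(ticket.job_done())"
```

```text
the job is handed in; nothing more can be done
None
```

The keyed spindle is in the pulley with its key in the keyway, and the gripper is holding it down with the collar on the hub, ready for the grub screw; the job is handed in, but no verdict came back.

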